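# Stray spice jar back in the rack, end stop closed up

### The job

Set the spice jar that was left out on the worktop, to the left of the rack, gently down, upright, in the spice rack's free space between the last jar and the sliding end stop. Then squeeze the stop's red release lever against its black grip, keep it squeezed while you slide the stop along to the last notch before the row of jars blocks it, and let go so that its tooth locks there and the row cannot slide about. Keep the jars upright in the rack and leave everything else where it is.

Things in the scene. Friction and masses are not known exactly. Their poses are not given: they have to be found in the camera images.
- rack: Bamboo spice rack, fixed to the worktop, 86 mm deep, 343 mm long (y -188 to +155 mm). Origin on the worktop, midway across the jar channel; x points away from its front, y along the row to the closed end (robot's left), z up. Notched steel rail along the front (x -44 to -30 mm, 34 mm high), two rods along the back (x 30 to 39 mm, 48 mm high), wooden ends 58 mm high.
- rack_floor (a point): Point on the floor of the rack's channel, 8 mm above the rack's origin, axes as the rack's. The channel is 61 mm wide (x -30 to +30 mm). The full row of four jars, pushed together against the closed end's inner face (y +143 mm), is about 181 mm long.
- end_stop (a joint): Sliding end stop (green plate on a black shoe), m: 0 = farthest open, grows as it slides to rack +y, towards the jars. Notches at 0.012, 0.036, 0.060, 0.084, 0.108, 0.132; play 1.5 mm, and within 3 mm the tooth springs in. Starts at 0.006 to 0.036, locked or between notches. The full row blocks it at about 0.087, so 0.084 is the last notch. Slides with about 2 N, plus about 1 N a jar pushed.
- stop_face (a point): Middle of the stop's green plate on the side towards the jars, at the height of the rack's floor; axes as the rack's; at rack y = end_stop - 0.124. The plate is 55 mm wide and reaches 95 mm above the worktop; the shoe behind it is 45 mm long in -y.
- release_lever (a joint): Red lever on the front of the stop, hinged about y 66 mm above the worktop, tooth at its lower end, rad: 0 = let go, tooth in a notch (stop locked); 0.28 = fully squeezed; tooth clear above 0.20; rests at about 0.16 if let go between notches. Springs back by itself: about 4 N at the grip at first, 11 N fully squeezed.
- stop_grip (a point): Point on the stop between the red lever (in front, -x) and the black fixed grip (behind, +x), 122 mm above the worktop, 24 mm in -y from the stop's face; axes as the rack's. Both are 28 mm wide along y and end 145 mm above the worktop; nothing of the stop beside them is higher than 95 mm.
- squeeze_mid (a point): Middle of lever and fixed grip when fully squeezed, on the stop, 8 mm in +x from stop_grip, at the same height. From outside to outside along x they measure about 56 mm let go (lever's face 36 mm before this point, fixed grip's back 20 mm behind it) and 40 mm squeezed. Pinch here from above, closing along the rack's x.
- stray_jar: The spice jar that was left out: green cap, glass, 46 mm across, 106 mm high, 0.11 kg; stands upright on the worktop to the left of the rack, near a lemon and a wooden pepper mill. A plain upright cylinder to grip, best at 60 to 95 mm above its foot. Origin at the centre of its foot, z up.
- jar_a: Spice jar with green cap in the rack, 46 mm across, 106 mm high, next to the closed end. Origin at the centre of its foot, z up.
- jar_b: Spice jar like jar_a, the middle one of the row. Origin at the centre of its foot, z up.
- jar_c: Spice jar like jar_a, the last of the row; the stray jar goes between it and the stop's face. Origin at the centre of its foot, z up.
- lemon_1: Lemon, 71 x 53 x 51 mm, lying on the worktop left of the rack; leave it alone. Origin on its underside.
- mill: Wooden pepper mill, 58 mm across, 130 mm high, standing on the worktop left of the rack; leave it alone. Origin at the centre of its foot.
- jam: Jam jar with white lid, 68 mm across, 84 mm high, farther back on the left; leave it alone. Origin at the centre of its foot.
There are look-alikes about, which are no part of the job. Leave any purple or turquoise look-alike of the jar_a alone.

How it is judged:
By the outcome, as a careful person would: the job done as asked, in the order asked, and still so for the second after the job is handed in, with the robot touching nothing.
It also fails if it takes over 38 s, if anything falls off the work surface, if the arm or the gripper's body presses on something with over 40 N, if the wrist force passes 120 N, or if a joint passes its speed limit or range.

### The arm

A 6-joint arm with a two-finger parallel gripper is mounted at the origin on a cart in front of the work surface, level with it; the furniture and walls round the work are solid. World frame = base frame: x ahead of the robot, y to its left, z up, the work surface at z = 0. Lengths are in m, angles in rad, forces in N, time in s.
With the tool pointing down it reaches from about 0.375 to 0.75 m from the base axis. Payload 9 kg.
Tool frame: the origin (TCP) lies on the centre line of the jaws, within the pads' length; the fingertips stand 22 mm ahead of it and the grasp point (between the pads) lies 3 mm ahead of it; z points along the fingers, y is the line along which they close (so a half turn about z gives the same grasp; the last joint's range is limited). The gripper opens to 85 mm and grips with 20 to 120 N. Pads are 22 mm wide; open, the fingers measure 114 mm over their backs; the gripper's body (76 mm by 85 mm) begins 54 mm behind the grasp point. The pads swing forward as they close: fully open they stand 13 mm farther back than shut.
Start: joints at [0.893, 0.104, 0.097, 1.564, 0, 1.353], TCP at [0.266, 0.538, 0.253] pointing down, gripper open.
Joint ranges: [-2.99, 2.99], [-0.84, 1.86], [-1.1, 1.16], [-1.84, 2.11], [-1.51, 1.56], [-3.14, 3.14]. Speed limits (rad/s): [2.22, 2.22, 2.57, 3.14, 3.14, 3.14].

### API

Orientations are given as a unit quaternion [w, x, y, z].
In Python, from plant import get_obs, snapshot, camera_info, hand_in, outline_of, spot_point gives the robot as it stands.
- The arm moves only by the tool apply_moves, never from a script. Its argument "series" is a list of rows, each an object with "translation": the shift along the tool's x, y, z in m, a list of three; "delta_rot": the turn, a rotation vector about the tool's x, y, z in degrees, a list of three. In form: [{"translation": [x, y, z], "delta_rot": [wx, wy, wz]}, ...]. A call has 1 to 12 rows; each row is the pose to reach, as a shift and turn from the pose commanded when the call began, along the tool's axes at that moment; what a row does not reach only later rows make up. A row lasts 1/12 s, in which the tool goes at most 41.7 mm and 7.16 degrees, less where a joint would pass 70% of its speed; a pose out of reach is approached as far as the arm can. A call with a gripper value outside its range is refused whole. "jaw" is the finger opening in m, from 0 to 0.0854, set as the call begins (left out, the last holds). The fingers move at their own pace and stop on an object; the grip force is fixed at half the most. Time passes only in rows, so rows that repeat a pose let the fingers close. It gives the time, the measured TCP pose, the force, the opening and the grip force at its end, in the units of the state.
- get_obs(): the state, without advancing time (a new reading comes with each control period).
- snapshot(name): name is "side" or "top" or "wrist"; returns (picture, depth): 480x640x3 uint8, blue, green, red; 480x640 float32, m along the optical axis (not along the pixel's ray), 0 where there is no reading.
- camera_info(name): a dict with "fx", "fy", "cx", "cy" (pixels), "origin" and "attitude" of the camera in the world. Camera axes: x right, y down, z forward; pixel columns grow to the right and rows downward; lengths in m; the calibration is good to about 2 mm. The wrist camera is an equidistant fisheye: a pixel r from the principal point sees the ray r / f radians off the axis. A picture is of the moment at which its call begins: read the wrist's pose just before it. camera_info takes no time and is no camera call; for the wrist camera it gives the pose at the moment of the call.
- hand_in(): hands the job in; it is judged then, once.
Trained networks look in the newest picture that a camera, given by its name, has taken for a name from the list of things; names that differ only in an ending like _2 or _b are one class to them, and where a whole thing is asked for, a point or a joint stands for the part that bears it (a point fixed in the world has none). Each returns a list of dicts, best first, with "p" (0 to 1); they miss things now and then, are a little off and sometimes report something else, mostly with a low value. They report only what shows in the picture. A call takes as long as a camera call. They do not tell look-alikes from the thing itself.
- outline_of(camera, label): "mask" (480x640 bool, what is visible of it) and "extent" ([left, top, right, bottom] in pixels, round what is visible of it).
- spot_point(camera, label): "xy" ([column, row] in pixels: a listed point, or the origin of a listed thing).
The state is a dict: "time_s": time; "qpos": joint angles; "joint_vel": joint speeds; "joint_torque": joint torques, N m; "tool_pos": TCP position; "orientation": TCP orientation; "force": force on the tool from outside, world axes, zero at the start; "ft_torque": the same for the moment, N m; "opening": finger opening in m; "finger_force": force on a finger pad.
Only numpy, scipy, OpenCV 4.12 (cv2) and the standard library are available. Lean on these libraries where they do the work, as an engineer would, in place of code of your own. Each camera call takes 0.05 s, during which the arm holds its last target. There are 200 camera calls.

## Working session

There is one attempt and no reset: what is moved stays moved. The work goes in short steps, Python scripts to look and compute and a tool call to move; the robot and the scene stay as the last step left them, time stands still between calls to the robot, and variables do not carry over. Pictures are saved under pics/ and viewed, at most 10 in all, crops included, and the job is handed in when it is done.

Besides the shell and the picture viewer there is one more tool, called in YAML: its name, and indented under it one key for each argument. apply_moves: Moves the arm, as the interface text tells. Its arguments: {"type":"object","properties":{"series":{"type":"array","items":{"type":"object","properties":{"translation":{"type":"array","items":{"type":"number"}},"delta_rot":{"type":"array","items":{"type":"number"}}}}},"jaw":{"type":"number"}},"required":["series"]}

```bash
mkdir -p pics; ls; cat > h.py <<'E'
import numpy as np, cv2
from scipy.spatial.transform import Rotation as R
from plant import *
def Rm(a):
    a=np.array(a,float)
    return a if a.shape==(3,3) else R.from_quat(a[[1,2,3,0]]).as_matrix()
def ray(ci,u,v):
    return np.array([(u-ci['cx'])/ci['fx'],(v-ci['cy'])/ci['fy'],1.])
def px2w(ci,u,v,d):
    return Rm(ci['attitude'])@(ray(ci,u,v)*d)+np.array(ci['origin'])
def atz(ci,u,v,z):
    r=Rm(ci['attitude'])@ray(ci,u,v); o=np.array(ci['origin'])
    return o+r*(z-o[2])/r[2]
def proj(ci,p):
    c=Rm(ci['attitude']).T@(np.array(p)-ci['origin']); return [ci['fx']*c[0]/c[2]+ci['cx'],ci['fy']*c[1]/c[2]+ci['cy']]
def cloud(ci,d,mask):
    v,u=np.nonzero(mask&(d>0)); z=d[v,u]
    c=np.stack([(u-ci['cx'])/ci['fx']*z,(v-ci['cy'])/ci['fy']*z,z],1)
    return c@Rm(ci['attitude']).T+np.array(ci['origin'])
E
python3 - <<'E'
from h import *
o=get_obs(); print(o['time_s'],o['tool_pos'],o['orientation'],o['opening'])
for n in ['top','side']:
    ci=camera_info(n); print(n,ci)
    im,d=snapshot(n); cv2.imwrite(f'pics/{n}0.png',im); np.save(f'{n}0.npy',d)
    for l in ['stray_jar','rack','rack_floor','stop_face','stop_grip','squeeze_mid','mill','lemon_1']:
        r=spot_point(n,l)
        for q in r[:5]: print(l,round(q['p'],2),np.round(q['xy'],1))
E
```

```text
pics
0.0 [0.2660289  0.53744162 0.25250814] [-2.99199008e-04  2.27857311e-01  9.73694290e-01 -6.21399446e-04] 0.08551498073375785
top {'fx': 555.1843634030779, 'fy': 555.1843634030779, 'cx': 315.18769932643687, 'cy': 232.81035956283876, 'origin': array([0.35956738, 0.11753572, 1.26757393]), 'attitude': array([-0.03663448,  0.70687193, -0.70519003,  0.04119479])}
stray_jar 0.98 [233.8 234.5]
rack 0.7 [376.  229.9]
rack_floor 0.62 [372.1 231.6]
stop_face 0.95 [419.7 223.8]
squeeze_mid 0.8 [447.7 233.3]
mill 0.64 [258.9 282.3]
lemon_1 0.8 [204.2 283.2]
lemon_1 0.47 [420.1 221.8]
side {'fx': 578.6583847037837, 'fy': 578.6583847037837, 'cx': 327.75758008805207, 'cy': 250.91175149041834, 'origin': array([ 0.04510012, -0.76321415,  0.89552421]), 'attitude': array([-0.41763435,  0.87750337, -0.20921958,  0.10861196])}
stray_jar 0.77 [284.5 241.2]
rack 0.86 [353.3 319.1]
rack_floor 0.67 [354.  320.7]
rack_floor 0.34 [329.  301.1]
stop_face 0.89 [388.1 352.4]
stop_grip 0.71 [383.5 327.9]
squeeze_mid 0.87 [387.1 324.6]
mill 0.69 [256.7 270.5]
lemon_1 0.62 [237.7 239.9]
lemon_1 0.35 [255.6 266.8]
```

View pics/top0.png

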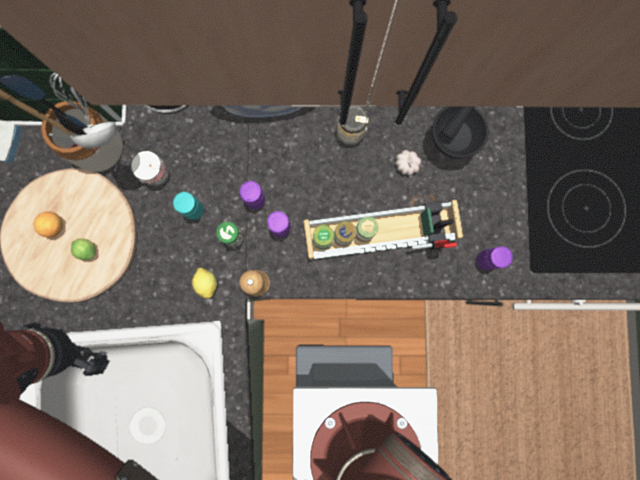

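View pics/side0.png

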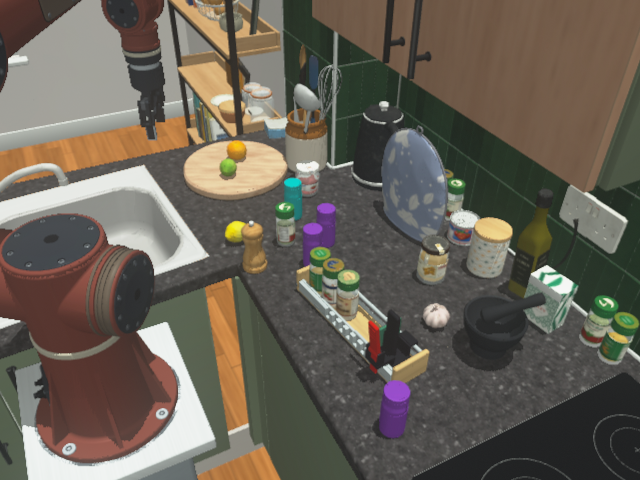

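```bash
cat > m1.py <<'E'
from h import *
ci=camera_info('top'); im=cv2.imread('pics/top0.png'); d=np.load('top0.npy')
hsv=cv2.cvtColor(im,cv2.COLOR_BGR2HSV)
P=np.full((480,640,3),np.nan); m=np.ones((480,640),bool)&(d>0); P[m]=cloud(ci,d,m)
def blob(name,u0,v0,u1,v1,zlo,zhi):
    s=np.zeros((480,640),bool); s[v0:v1,u0:u1]=1
    s&=(P[...,2]>zlo)&(P[...,2]<zhi); p=P[s]
    if len(p)<3: print(name,'few',len(p));return p
    (c,(w,h),a)=cv2.minAreaRect((p[:,:2]*1000).astype(np.float32))
    print(name,len(p),'mean',p.mean(0).round(4),'z',np.percentile(p[:,2],[5,50,95]).round(4),'rect',np.round(c,1),np.round([w,h,a],1)); return p
blob('worktop',300,270,450,290,-.05,.05)
blob('stray',205,215,245,252,.08,.13)
blob('mill',235,265,275,305,.04,.2)
blob('lemon',188,265,222,302,.02,.1)
blob('purple1',236,175,268,212,.08,.14)
blob('purple2',262,208,293,242,.08,.14)
blob('purple3',475,240,520,278,.08,.14)
for n,u in [('a',323),('b',345),('c',367)]: blob('jar'+n,u-11,214,u+12,250,.1,.13)
blob('endL',298,210,318,265,.05,.064)
blob('endR',448,195,470,240,.05,.064)
blob('rackmid',380,195,415,262,.025,.056)
blob('plate',415,195,432,240,.088,.1)
blob('grip',425,195,462,260,.11,.16)
s=(hsv[...,1]>180)&((hsv[...,0]<8)|(hsv[...,0]>172))&(hsv[...,2]>90); s[:, :400]=0;s[:,475:]=0;s[:180]=0;s[280:]=0
p=P[s]; print('red',len(p)); print(p.min(0),p.max(0),p.mean(0))
print(R.from_matrix(Rm(ci['attitude'])).as_euler('xyz',degrees=True))
E
python3 m1.py; python3 -c "
import cv2
im=cv2.imread('pics/top0.png')[180:290,200:520];cv2.imwrite('pics/c1.png',cv2.resize(im,(800,275),interpolation=cv2.INTER_CUBIC))"
```

```text
worktop 2988 mean [ 0.3931 -0.026  -0.0012] z [-0.0054 -0.0012  0.003 ] rect [393.3 -26.8] [4.350e+01 3.416e+02 1.000e-01]
stray 395 mean [0.4895 0.2946 0.1029] z [0.0926 0.1036 0.1078] rect [490.2 295.5] [44.4 44.6 20.1]
mill 499 mean [0.3854 0.2405 0.1074] z [0.0465 0.1124 0.1228] rect [385.7 242.3] [47.9 49.7  0.1]
lemon 546 mean [0.3849 0.3536 0.0403] z [0.0273 0.0412 0.0507] rect [384.8 356.1] [54.5 56.4 66.8]
purple1 382 mean [0.5761 0.2472 0.1027] z [0.091  0.1037 0.1076] rect [577.1 247.8] [44.1 43.6 66.9]
purple2 373 mean [0.5117 0.1885 0.1034] z [0.0963 0.104  0.1076] rect [512.2 188.9] [43.5 43.5 40.9]
purple3 419 mean [ 0.439  -0.2788  0.1026] z [0.0889 0.104  0.1079] rect [ 439.6 -280.6] [44.3 44.5 45.9]
jara 359 mean [0.4831 0.093  0.1121] z [0.1082 0.1121 0.116 ] rect [483.1  92.9] [43.3 43.  43.6]
jarb 372 mean [0.4908 0.0472 0.1122] z [0.1083 0.1123 0.1161] rect [491.2  46.6] [44.6 44.2 80.3]
jarc 376 mean [5.007e-01 2.000e-04 1.122e-01] z [0.1075 0.1123 0.1163] rect [501.2  -0.6] [44.4 45.  75. ]
endL 213 mean [0.4825 0.1237 0.0563] z [0.0517 0.0563 0.0609] rect [482.5 121.3] [84.  26.5  0. ]
endR 217 mean [ 0.5261 -0.2026  0.0562] z [0.0516 0.0562 0.0607] rect [ 526.7 -202.8] [83.9 14.   8.5]
rackmid 310 mean [ 0.5058 -0.0735  0.0379] z [0.0273 0.0344 0.0492] rect [507.1 -74.3] [91.8 79.6  0.8]
plate 65 mean [ 0.5227 -0.1343  0.0929] z [0.0893 0.0928 0.0971] rect [ 519.2 -134.7] [54.3  6.6  5.2]
grip 174 mean [ 0.4871 -0.1582  0.137 ] z [0.115 0.141 0.146] rect [ 485.1 -161.4] [57.5 30.1  8.8]
red 25
[ 0.45750987 -0.17073954  0.07708569] [ 0.4741998  -0.14979861  0.14471888] [ 0.46734953 -0.15944277  0.10922861]
[-173.69076846   -0.37645596  -89.88425944]
```

View pics/c1.png

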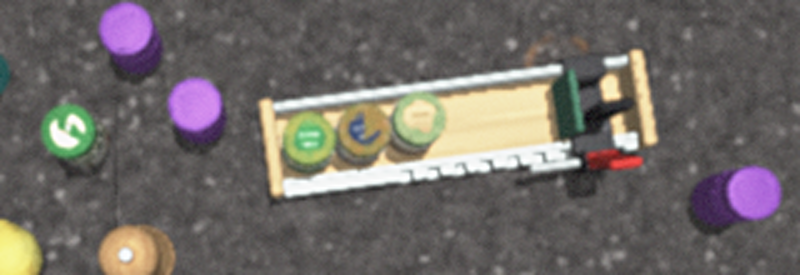

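```bash
cat > m2.py <<'E'
from h import *
exec(open('m1.py').read().split("blob('worktop'")[0].replace('from h import *',''))
def line(zlo,zhi,xlo,xhi,ylo,yhi):
    t=np.radians(7.7); X=np.array([np.cos(t),np.sin(t)]);Y=np.array([-np.sin(t),np.cos(t)])
    D=P[...,:2]-np.array([.5023,-.023]); rx=D@X; ry=D@Y
    s=(P[...,2]>zlo)&(P[...,2]<zhi)&(rx>xlo)&(rx<xhi)&(ry>ylo)&(ry<yhi)
    return rx[s],ry[s]
rx,ry=line(.042,.056,.022,.05,-.09,.135); print('rods',len(rx),np.polyfit(ry,rx,1), rx.min(),rx.max())
rx,ry=line(.027,.042,-.055,-.024,-.09,.135); print('rail',len(rx),np.polyfit(ry,rx,1), rx.min(),rx.max())
for nm,a,b in [('L',.13,.17),('R',-.2,-.165)]:
    rx,ry=line(.05,.064,-.06,.06,a,b); print(nm,len(rx),'rx',rx.min(),rx.max(),rx.mean(),'ry',ry.min(),ry.max(),ry.mean(),np.polyfit(rx,ry,1))
rx,ry=line(.088,.1,-.04,.06,-.13,-.08); print('plate',len(rx),rx.min(),rx.max(),ry.min(),ry.max(),ry.mean(),np.polyfit(rx,ry,1))
rx,ry=line(.137,.16,-.1,.06,-.18,-.08); print('grip',len(rx),rx.min(),rx.max(),ry.min(),ry.max(),ry.mean())
E
python3 m2.py
cat > mv.py <<'E'
import sys
from h import *
# usage: mv.py x y z yaw_deg(tool y axis)
def rel(x,y,z,yaw):
    o=get_obs(); Q=Rm(o['orientation']); a=np.radians(yaw)
    ty=np.array([np.cos(a),np.sin(a),0]); tz=np.array([0,0,-1.]); T=np.stack([np.cross(ty,tz),ty,tz],1)
    print('at',np.round(o['tool_pos'],4),'yaw',np.degrees(np.arctan2(Q[1,1],Q[0,1])).round(2),'t',o['time_s'],'open',round(o['opening'],4),'q',np.round(o['qpos'],2),'F',np.round(o['force'],1))
    print('trans',(Q.T@(np.array([x,y,z])-o['tool_pos'])*1000).round(1),'mm rot',R.from_matrix(Q.T@T).as_rotvec(degrees=True).round(2))
if __name__=='__main__': rel(*map(float,sys.argv[1:5]))
E
python3 mv.py .49 .2955 .253 7.7
```

```text
rods 331 [-0.00164451  0.03587561] 0.031202497726497608 0.04010186408402169
rail 543 [-0.00655316 -0.03512601] -0.0433973853593202 -0.02413668819130278
L 212 rx -0.042440007751410345 0.042459711067025695 -0.00010677620817920159 ry 0.13183572865072082 0.15448176973664215 0.14815403551847597 [-0.00741237  0.14815324]
R 218 rx -0.041918221108905945 0.04194632530569974 -0.00031823064528104916 ry -0.1888603773017237 -0.1658905532020115 -0.1810863886157816 [ 0.00196882 -0.18108576]
plate 86 -0.02556518831745798 0.028952438934198497 -0.12878324187105408 -0.11029908879039338 -0.11428460575862891 [ 0.05820328 -0.11428545]
grip 123 -0.06437043114904321 -0.006850205877342552 -0.14943369126628261 -0.11928920411538826 -0.1337326778437992
at [0.2663 0.5377 0.2533] yaw 63.65 t 0.9 open 0.0854 q [ 0.89  0.1   0.1   1.56 -0.    1.35] F [-0.5 -0.9  0.3]
trans [-3.080e+02 -1.178e+02  3.000e-01] mm rot [ 1.000e-02 -0.000e+00  5.595e+01]
```

apply_moves:
  series:
    - {"translation":[-0.02,-0.008,0],"delta_rot":[0,0,4]}
    - {"translation":[-0.05,-0.018,0],"delta_rot":[0,0,9]}
    - {"translation":[-0.08,-0.03,0],"delta_rot":[0,0,15]}
    - {"translation":[-0.11,-0.042,0],"delta_rot":[0,0,21]}
    - {"translation":[-0.14,-0.054,0],"delta_rot":[0,0,27]}
    - {"translation":[-0.17,-0.066,0],"delta_rot":[0,0,33]}
    - {"translation":[-0.2,-0.078,0],"delta_rot":[0,0,39]}
    - {"translation":[-0.23,-0.088,0],"delta_rot":[0,0,44]}
    - {"translation":[-0.26,-0.1,0],"delta_rot":[0,0,49]}
    - {"translation":[-0.288,-0.11,0],"delta_rot":[0,0,53]}
    - {"translation":[-0.308,-0.118,0],"delta_rot":[0,0,56]}
    - {"translation":[-0.308,-0.118,0],"delta_rot":[0,0,56]}
  jaw: 0.085

```text
time_s: 1.9
tool_pos: [0.4923, 0.2924, 0.253]
orientation: [0.0, 0.661, 0.75, -0.0]
force: [0.4, -0.3, -0.3]
opening: 0.0846
finger_force: 0.0
```

```bash
python3 mv.py .490 .2955 .081 7.7; python3 - <<'E'
from h import *
ci=camera_info('wrist'); im,d=snapshot('wrist'); cv2.imwrite('pics/w1.png',im); np.save('w1.npy',d)
for q in spot_point('wrist','stray_jar')[:4]: print(q)
print(ci)
E
```

```text
at [0.4923 0.2924 0.253 ] yaw 7.26 t 1.9 open 0.0846 q [ 0.31  0.02  0.01  1.56 -0.    1.75] F [ 0.4 -0.3 -0.3]
trans [  3.6  -2.  172. ] mm rot [ 0.03  0.05 -0.44]
{'xy': [321.0, 198.1], 'p': 0.79}
{'fx': 371.64829954431775, 'fy': 371.64829954431775, 'cx': 322.44185262025167, 'cy': 237.40518724987712, 'origin': array([0.48309502, 0.35683196, 0.37411032]), 'attitude': array([0.13025157, 0.98945597, 0.06279625, 0.00824836])}
```

View pics/w1.png

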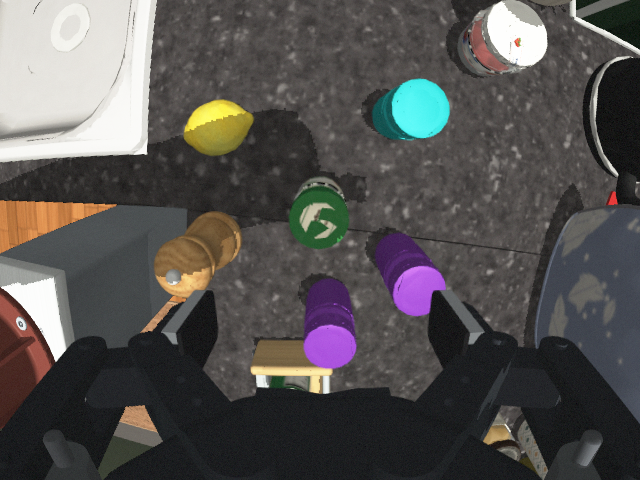

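```bash
cat >> h.py <<'E'
def fray(ci,u,v):
    dx=np.array([(u-ci['cx'])/ci['fx'],(v-ci['cy'])/ci['fy']]); th=np.linalg.norm(dx); e=dx/max(th,1e-9)
    return Rm(ci['attitude'])@np.array([*(e*np.sin(th)),np.cos(th)])
def fatz(ci,u,v,z):
    r=fray(ci,u,v); o=np.array(ci['origin']); return o+r*(z-o[2])/r[2]
E
python3 - <<'E'
from h import *
ci=dict(camera_info('wrist')); im=cv2.imread('pics/w1.png')
hsv=cv2.cvtColor(im,cv2.COLOR_BGR2HSV)
s=((hsv[...,0]>50)&(hsv[...,0]<85)&(hsv[...,1]>80)).astype(np.uint8); s[:160]=0;s[260:]=0;s[:,:270]=0;s[:,370:]=0
c,r=cv2.minEnclosingCircle(np.argwhere(s)[:,::-1].astype(np.float32)); print(c,r,fatz(ci,*c,.104)); print(fatz(ci,c[0],c[1]-14,.0))
o=get_obs(); print(o['tool_pos'],o['joint_vel'])
E
python3 mv.py .490 .2955 .081 7.7
```

```text
(318.26898193359375, 215.34494018554688) 32.98428726196289 [0.48465973 0.30398541 0.104     ]
[0.48430608 0.29723878 0.        ]
[0.49019016 0.29480885 0.25322418] [ 0.03273674 -0.00827797 -0.00483436  0.00311506  0.00324786 -0.00235239]
at [0.4902 0.2948 0.2532] yaw 7.61 t 2.0 open 0.0849 q [0.31 0.02 0.01 1.56 0.   1.75] F [-0.1  1.2 -0. ]
trans [ 7.000e-01 -1.000e-01  1.722e+02] mm rot [-0.02 -0.01 -0.09]
```

```bash
python3 - <<'E'
from h import *
ci=camera_info('wrist'); im,d=snapshot('wrist')
m=outline_of('wrist','stray_jar')
for q in m[:3]: print(q['p'],q['extent'])
hsv=cv2.cvtColor(im,cv2.COLOR_BGR2HSV)
sub=d[150:260,270:370]
M=m[0]['mask']; v,u=np.nonzero(M&(d>0))
o=np.array(ci['origin']); pts=[]
A=Rm(ci['attitude'])
for a,b in zip(u,v):
    r=A.T@fray(ci,a,b); pts.append(o+A@(r/r[2]*d[b,a]))
pts=np.array(pts); t=pts[(pts[:,2]>.095)]
print(len(pts),len(t),np.percentile(pts[:,2],[1,50,99]),t.mean(0)); (c,rr)=cv2.minEnclosingCircle((t[:,:2]*1000).astype(np.float32)); print(c,rr, cv2.minAreaRect((t[:,:2]*1000).astype(np.float32)))
e=[int(x) for x in m[0]['extent']]
g=((hsv[...,0]>45)&(hsv[...,0]<90)&(hsv[...,1]>60)&M); v,u=np.nonzero(g); print(u.min(),u.max(),v.min(),v.max())
E
```

```text
0.76 [294.1, 179.8, 350.6, 251.4]
3295 2808 [0.03071269 0.10603776 0.10781984] [0.48732857 0.30019299 0.10596242]
(487.50360107421875, 299.03271484375) 22.7960205078125 ((487.360595703125, 299.4358215332031), (43.378196716308594, 43.38960647583008), 6.382306098937988)
292 350 190 250
```

```bash
python3 mv.py .4883 .298 .081 7.7
```

```text
at [0.4894 0.2959 0.2534] yaw 7.74 t 2.1 open 0.0851 q [0.32 0.02 0.01 1.56 0.   1.75] F [-0.4  0.5  0.2]
trans [  2.2  -0.8 172.4] mm rot [-0.01 -0.02  0.04]
```

apply_moves:
  series:
    - {"translation":[0.001,0,0.015]}
    - {"translation":[0.002,-0.001,0.04]}
    - {"translation":[0.002,-0.001,0.065]}
    - {"translation":[0.002,-0.001,0.09]}
    - {"translation":[0.002,-0.001,0.115]}
    - {"translation":[0.002,-0.001,0.138]}
    - {"translation":[0.002,-0.001,0.155]}
    - {"translation":[0.002,-0.001,0.166]}
    - {"translation":[0.002,-0.001,0.172]}
    - {"translation":[0.002,-0.001,0.172]}
    - {"translation":[0.002,-0.001,0.172]}

```text
invalid input
```

apply_moves:
  series:
    - {"translation":[0,0,0]}
    - {"translation":[0,0,0]}
    - {"translation":[0,0,0]}
    - {"translation":[0,0,0]}
    - {"translation":[0,0,0]}
    - {"translation":[0,0,0]}
  jaw: 0.035

```text
invalid input
```

apply_moves:
  series:
    - {"translation":[0.001,0,0.015],"delta_rot":[0,0,0]}
    - {"translation":[0.002,-0.001,0.04],"delta_rot":[0,0,0]}
    - {"translation":[0.002,-0.001,0.065],"delta_rot":[0,0,0]}
    - {"translation":[0.002,-0.001,0.09],"delta_rot":[0,0,0]}
    - {"translation":[0.002,-0.001,0.115],"delta_rot":[0,0,0]}
    - {"translation":[0.002,-0.001,0.138],"delta_rot":[0,0,0]}
    - {"translation":[0.002,-0.001,0.155],"delta_rot":[0,0,0]}
    - {"translation":[0.002,-0.001,0.166],"delta_rot":[0,0,0]}
    - {"translation":[0.002,-0.001,0.172],"delta_rot":[0,0,0]}
    - {"translation":[0.002,-0.001,0.172],"delta_rot":[0,0,0]}
    - {"translation":[0.002,-0.001,0.172],"delta_rot":[0,0,0]}

```text
time_s: 3.02
tool_pos: [0.4889, 0.2976, 0.0822]
orientation: [0.0, 0.658, 0.753, 0.0]
force: [-0.7, -0.6, 0.6]
opening: 0.0848
finger_force: 0.0
```

apply_moves:
  series:
    - {"translation":[0,0,0],"delta_rot":[0,0,0]}
    - {"translation":[0,0,0],"delta_rot":[0,0,0]}
    - {"translation":[0,0,0],"delta_rot":[0,0,0]}
    - {"translation":[0,0,0],"delta_rot":[0,0,0]}
    - {"translation":[0,0,0],"delta_rot":[0,0,0]}
    - {"translation":[0,0,0],"delta_rot":[0,0,0]}
  jaw: 0.035

```text
time_s: 3.52
tool_pos: [0.4892, 0.2973, 0.0825]
orientation: [0.0, 0.658, 0.753, 0.001]
force: [-1.6, -1.2, 6.1]
opening: 0.0439
finger_force: 61.4
```

apply_moves:
  series:
    - {"translation":[0,0,-0.006],"delta_rot":[0,0,0]}
    - {"translation":[0,0,-0.018],"delta_rot":[0,0,0]}
    - {"translation":[0,0,-0.034],"delta_rot":[0,0,0]}
    - {"translation":[0,0,-0.052],"delta_rot":[0,0,0]}
    - {"translation":[0,0,-0.072],"delta_rot":[0,0,0]}
    - {"translation":[0,0,-0.092],"delta_rot":[0,0,0]}
    - {"translation":[0,0,-0.11],"delta_rot":[0,0,0]}
    - {"translation":[0,0,-0.126],"delta_rot":[0,0,0]}
    - {"translation":[0,0,-0.138],"delta_rot":[0,0,0]}
    - {"translation":[0,0,-0.145],"delta_rot":[0,0,0]}
    - {"translation":[0,0,-0.145],"delta_rot":[0,0,0]}

```text
time_s: 4.43
tool_pos: [0.4893, 0.2973, 0.2283]
orientation: [0.001, 0.658, 0.753, 0.001]
force: [0.2, 0.4, -1.8]
opening: 0.0442
finger_force: 61.3
```

```bash
python3 - <<'E'
from h import *
import mv
t=np.radians(7.75);X=np.array([np.cos(t),np.sin(t)]);Y=np.array([-np.sin(t),np.cos(t)])
p=np.array([.5023,-.023])+Y*-.029; print(p)
mv.rel(*p,.227,7.75)
E
```

```text
[ 0.50621068 -0.05173511]
at [0.4893 0.2973 0.2283] yaw 7.65 t 4.4333 open 0.0442 q [ 0.32  0.01 -0.04  1.51  0.    1.75] F [ 0.2  0.4 -1.8]
trans [-348.2  -29.8    1. ] mm rot [ 0.14 -0.03 -0.1 ]
```

apply_moves:
  series:
    - {"translation":[-0.012,-0.001,0],"delta_rot":[0,0,0]}
    - {"translation":[-0.035,-0.003,0],"delta_rot":[0,0,0]}
    - {"translation":[-0.068,-0.006,0],"delta_rot":[0,0,0]}
    - {"translation":[-0.105,-0.009,0],"delta_rot":[0,0,0]}
    - {"translation":[-0.142,-0.012,0],"delta_rot":[0,0,0]}
    - {"translation":[-0.18,-0.015,0],"delta_rot":[0,0,0]}
    - {"translation":[-0.218,-0.019,0],"delta_rot":[0,0,0]}
    - {"translation":[-0.255,-0.022,0],"delta_rot":[0,0,0]}
    - {"translation":[-0.29,-0.025,0],"delta_rot":[0,0,0]}
    - {"translation":[-0.32,-0.027,0],"delta_rot":[0,0,0]}
    - {"translation":[-0.34,-0.029,0],"delta_rot":[0,0,0]}
    - {"translation":[-0.348,-0.03,0],"delta_rot":[0,0,0]}

```text
time_s: 5.43
tool_pos: [0.5044, -0.0548, 0.2249]
orientation: [-0.001, 0.659, 0.752, -0.001]
force: [0.4, 0.1, -1.4]
opening: 0.0444
finger_force: 61.4
```

apply_moves:
  series:
    - {"translation":[0,0,0],"delta_rot":[0,0,0]}
    - {"translation":[0,0,0],"delta_rot":[0,0,0]}
    - {"translation":[0,0,0],"delta_rot":[0,0,0]}

```text
time_s: 5.68
tool_pos: [0.505, -0.0507, 0.2259]
orientation: [-0.0, 0.658, 0.753, 0.0]
force: [0.1, -0.4, -2.0]
opening: 0.044
finger_force: 61.4
```

```bash
python3 - <<'E'
from h import *
import mv
ci=camera_info('wrist'); im,d=snapshot('wrist'); cv2.imwrite('pics/w2.png',im); np.save('w2.npy',d)
import pickle; pickle.dump(ci,open('w2.pkl','wb'))
mv.rel(.5062,-.0517,.227,7.75)
E
```

```text
at [ 0.5051 -0.0506  0.2261] yaw 7.73 t 5.7333 open 0.0439 q [-0.36 -0.18 -0.23  1.52  0.    1.08] F [ 0.   1.3 -0.8]
trans [-1.2  0.9 -0.9] mm rot [-0.01 -0.03 -0.02]
```

View pics/w2.png

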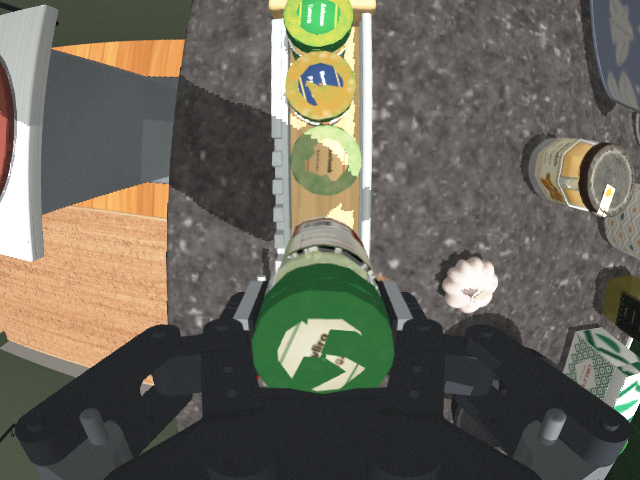

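```bash
cat > m3.py <<'E'
from h import *; import pickle
def fcloud(ci,d):
    v,u=np.mgrid[0:480,0:640]; x=(u-ci['cx'])/ci['fx'];y=(v-ci['cy'])/ci['fy'];th=np.hypot(x,y)+1e-9
    k=np.tan(np.minimum(th,1.45))/th; c=np.stack([x*k,y*k,np.ones_like(x)],-1)*d[...,None]
    P=c@Rm(ci['attitude']).T+np.array(ci['origin']); P[(d<=0)|(th>1.4)]=np.nan; return P
t=np.radians(7.75);X=np.array([np.cos(t),np.sin(t)]);Y=np.array([-np.sin(t),np.cos(t)]);O=np.array([.5023,-.023])
def rk(P): D=P[...,:2]-O; return D@X,D@Y
if __name__=='__main__':
    ci=pickle.load(open('w2.pkl','rb')); d=np.load('w2.npy'); P=fcloud(ci,d); rx,ry=rk(P); z=P[...,2]
    U=np.mgrid[0:480,0:640]
    for n,u,v in [('a',318,20),('b',320,86),('c',326,160),('held',323,330)]:
        s=(np.hypot(U[1]-u,U[0]-v)<(80 if n=='held' else 42)); 
        s&=(z>(.225 if n=='held' else .104))&(z<(.27 if n=='held' else .122))
        p=np.stack([rx[s],ry[s]],1)*1000; print(n,s.sum(),cv2.minEnclosingCircle(p.astype(np.float32)),np.median(z[s]))
    s=(z>.042)&(z<.056)&(rx>.02)&(rx<.05)&(ry>-.02)&(ry<.13); print('rods',s.sum(),np.polyfit(ry[s],rx[s],1),np.median(z[s]))
    s=(z>.029)&(z<.042)&(rx>-.06)&(rx<-.02)&(ry>.0)&(ry<.13); print('rail',s.sum(),np.polyfit(ry[s],rx[s],1),rx[s].min(),rx[s].max())
E
python3 m3.py
```

```text
a 3307 ((-4.742733955383301, 113.13658142089844), 26.15576171875) 0.11400220907184203
b 4098 ((-3.3396618366241455, 73.06322479248047), 27.79285430908203) 0.11416506307399665
c 3961 ((-0.2733844220638275, 27.040878295898438), 24.46348762512207) 0.11425959716649764
held 16210 ((-1.8352020978927612, -24.076082229614258), 26.981163024902344) 0.2494491536935513
rods 1787 [-0.00050526  0.03315844] 0.04784667248613461
rail 2198 [-0.01516862 -0.03688983] -0.04555502851510148 -0.024658774476471412
```

```bash
python3 - <<'E'
from m3 import *
from scipy.optimize import least_squares
ci=pickle.load(open('w2.pkl','rb')); d=np.load('w2.npy'); P=fcloud(ci,d); rx,ry=rk(P); z=P[...,2]
im=cv2.imread('pics/w2.png');U=np.mgrid[0:480,0:640]
for n,u,v,R0,z0,dz in [('a',318,20,36,.114,.004),('b',320,86,38,.1142,.004),('c',326,160,38,.1143,.004),('held',323,330,75,.2495,.003)]:
    s=(np.hypot(U[1]-u,U[0]-v)<R0)&(abs(z-z0)<dz); p=np.stack([rx[s],ry[s]],1)*1000
    print(n,np.percentile(p[:,0],[.5,99.5]).round(1),np.percentile(p[:,1],[.5,99.5]).round(1), (np.percentile(p,.5,axis=0)+np.percentile(p,99.5,axis=0))/2,z[s].mean())
E
```

```text
a [-26.3  15.9] [ 92.  130.1] [ -5.18953375 111.03014406] 0.11402008534194596
b [-24.8  17.4] [51.4 93.8] [-3.68932144 72.62536357] 0.11419562942768488
c [-21.9  20.8] [ 3.5 46.4] [-0.54771711 24.94906317] 0.11423924243744366
held [-23.   19.1] [-40.3  -4.3] [ -1.94380361 -22.27147246] 0.24962901370579232
```

apply_moves:
  series:
    - {"translation":[0,0,0.008],"delta_rot":[0,0,0]}
    - {"translation":[0,0,0.025],"delta_rot":[0,0,0]}
    - {"translation":[0,0,0.045],"delta_rot":[0,0,0]}
    - {"translation":[0,0,0.065],"delta_rot":[0,0,0]}
    - {"translation":[0,0,0.083],"delta_rot":[0,0,0]}
    - {"translation":[0,0,0.098],"delta_rot":[0,0,0]}
    - {"translation":[0,0,0.11],"delta_rot":[0,0,0]}
    - {"translation":[0,0,0.119],"delta_rot":[0,0,0]}
    - {"translation":[0,0,0.125],"delta_rot":[0,0,0]}
    - {"translation":[0,0,0.129],"delta_rot":[0,0,0]}
    - {"translation":[0,0,0.131],"delta_rot":[0,0,0]}
    - {"translation":[0,0,0.131],"delta_rot":[0,0,0]}

```text
time_s: 6.73
tool_pos: [0.5054, -0.0518, 0.0954]
orientation: [0.0, 0.658, 0.753, 0.0]
force: [-0.5, 0.0, -0.8]
opening: 0.044
finger_force: 61.4
```

apply_moves:
  series:
    - {"translation":[0,0,0.001],"delta_rot":[0,0,0]}
    - {"translation":[0,0,0.002],"delta_rot":[0,0,0]}
    - {"translation":[0,0,0.003],"delta_rot":[0,0,0]}
    - {"translation":[0,0,0.003],"delta_rot":[0,0,0]}

```text
time_s: 7.07
tool_pos: [0.5054, -0.0518, 0.0924]
orientation: [0.0, 0.658, 0.753, 0.0]
force: [0.0, 1.2, -2.2]
opening: 0.0438
finger_force: 61.4
```

apply_moves:
  series:
    - {"translation":[0,0,0.0005],"delta_rot":[0,0,0]}
    - {"translation":[0,0,0.001],"delta_rot":[0,0,0]}
    - {"translation":[0,0,0.0015],"delta_rot":[0,0,0]}
    - {"translation":[0,0,0.0015],"delta_rot":[0,0,0]}

```text
time_s: 7.4
tool_pos: [0.5053, -0.0517, 0.0907]
orientation: [-0.0, 0.658, 0.753, 0.0]
force: [0.3, 0.4, -1.1]
opening: 0.0441
finger_force: 61.4
```

apply_moves:
  series:
    - {"translation":[0,0,0.0005],"delta_rot":[0,0,0]}
    - {"translation":[0,0,0.001],"delta_rot":[0,0,0]}
    - {"translation":[0,0,0.001],"delta_rot":[0,0,0]}

```text
time_s: 7.65
tool_pos: [0.5054, -0.0518, 0.0905]
orientation: [0.0, 0.658, 0.753, 0.0]
force: [-2.9, 0.7, 5.8]
opening: 0.0444
finger_force: 62.0
```

apply_moves:
  series:
    - {"translation":[0,0,0],"delta_rot":[0,0,0]}
    - {"translation":[0,0,0],"delta_rot":[0,0,0]}
    - {"translation":[0,0,0],"delta_rot":[0,0,0]}
    - {"translation":[0,0,0],"delta_rot":[0,0,0]}
    - {"translation":[0,0,0],"delta_rot":[0,0,0]}
  jaw: 0.08

```text
time_s: 8.07
tool_pos: [0.5053, -0.0518, 0.0897]
orientation: [0.0, 0.658, 0.753, 0.0]
force: [-0.3, 0.3, -0.3]
opening: 0.0803
finger_force: 0.0
```

apply_moves:
  series:
    - {"translation":[0,0,-0.006],"delta_rot":[0,0,0]}
    - {"translation":[0,0,-0.02],"delta_rot":[0,0,0]}
    - {"translation":[0,0,-0.04],"delta_rot":[0,0,0]}
    - {"translation":[0,0,-0.062],"delta_rot":[0,0,0]}
    - {"translation":[0,0,-0.085],"delta_rot":[0,0,0]}
    - {"translation":[0,0,-0.105],"delta_rot":[0,0,0]}
    - {"translation":[0,0,-0.12],"delta_rot":[0,0,0]}
    - {"translation":[0,0,-0.13],"delta_rot":[0,0,0]}
    - {"translation":[0,0,-0.13],"delta_rot":[0,0,0]}

```text
time_s: 8.82
tool_pos: [0.5062, -0.0521, 0.2223]
orientation: [0.002, 0.658, 0.753, 0.001]
force: [0.9, -0.6, 0.4]
opening: 0.0798
finger_force: 0.0
```

```bash
python3 - <<'E'
from m3 import *
import mv
p=O+X*-.0277+Y*-.134; print(p); mv.rel(*p,.22,7.75)
E
```

```text
[ 0.49292304 -0.1595114 ]
at [ 0.5062 -0.0521  0.2223] yaw 7.66 t 8.8167 open 0.0798 q [-0.36 -0.18 -0.24  1.51  0.    1.08] F [ 0.9 -0.6  0.4]
trans [-104.7  -27.5    2.4] mm rot [ 0.18  0.09 -0.09]
```

apply_moves:
  series:
    - {"translation":[-0.01,-0.003,0],"delta_rot":[0,0,0]}
    - {"translation":[-0.03,-0.008,0],"delta_rot":[0,0,0]}
    - {"translation":[-0.055,-0.015,0],"delta_rot":[0,0,0]}
    - {"translation":[-0.08,-0.022,0],"delta_rot":[0,0,0]}
    - {"translation":[-0.097,-0.027,0],"delta_rot":[0,0,0]}
    - {"translation":[-0.104,-0.028,0],"delta_rot":[0,0,0]}
    - {"translation":[-0.104,-0.028,0],"delta_rot":[0,0,0]}
    - {"translation":[-0.104,-0.028,0],"delta_rot":[0,0,0]}
    - {"translation":[-0.104,-0.028,0],"delta_rot":[0,0,0]}
  jaw: 0.085

```text
time_s: 9.57
tool_pos: [0.4913, -0.1577, 0.2193]
orientation: [-0.0, 0.658, 0.753, 0.0]
force: [-0.2, -0.0, 0.2]
opening: 0.085
finger_force: 0.0
```

```bash
python3 - <<'E'
from m3 import *
import mv
ci=camera_info('wrist'); im,d=snapshot('wrist'); cv2.imwrite('pics/w3.png',im); np.save('w3.npy',d); pickle.dump(ci,open('w3.pkl','wb'))
mv.rel(.4929,-.1595,.125,7.75)
P=fcloud(ci,d); rx,ry=rk(P); z=P[...,2]
s=(z>.13)&(z<.155)&(rx>-.09)&(rx<.02)&(ry>-.18)&(ry<-.09); print('grip',s.sum(),np.percentile(rx[s],[1,99]),np.percentile(ry[s],[1,99]))
for n in ['stop_grip','squeeze_mid','stop_face']:
    for q in spot_point('wrist',n)[:2]:
        w=fatz(ci,*q['xy'],.008 if n=='stop_face' else .122); print(n,q,w,rk(w))
E
```

```text
at [ 0.4914 -0.1576  0.2195] yaw 7.71 t 9.6167 open 0.0851 q [-0.56 -0.16 -0.22  1.51  0.    0.87] F [ 0.3  0.1 -0. ]
trans [-2.1  1.2 94.5] mm rot [-0.01 -0.03 -0.04]
grip 1819 [-0.06586063 -0.00964975] [-0.1452655  -0.11726606]
stop_grip {'xy': [309.6, 248.3], 'p': 0.95} [ 0.4823778  -0.15908221  0.122     ] (np.float64(-0.03809103869864711), np.float64(-0.13215268927025386))
stop_face {'xy': [356.6, 190.4], 'p': 0.97} [ 0.51789427 -0.13359529  0.008     ] (np.float64(0.000537952900502024), np.float64(-0.1116879997526417))
```

View pics/w3.png

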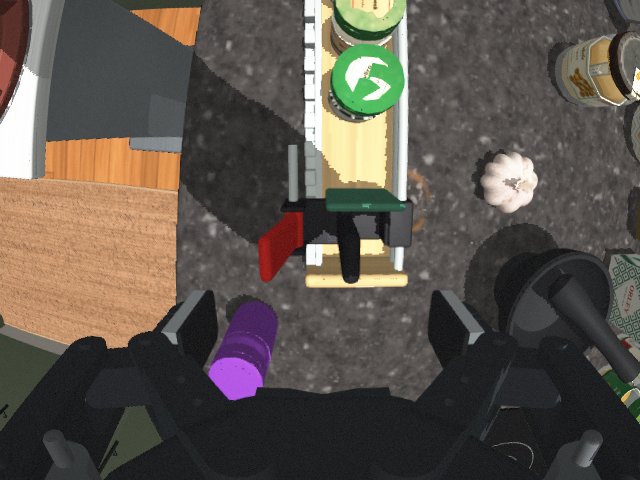

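```bash
python3 - <<'E'
from m3 import *
import mv
p=O+X*-.029+Y*-.1325; print(p); mv.rel(*p,.125,7.75)
E
```

```text
[ 0.49143264 -0.15820041]
at [ 0.4916 -0.1578  0.2198] yaw 7.72 t 9.7667 open 0.0853 q [-0.56 -0.16 -0.22  1.51  0.    0.87] F [ 0.4  0.3 -0.2]
trans [-0.4 -0.2 94.8] mm rot [ 0.01 -0.01 -0.03]
```

apply_moves:
  series:
    - {"translation":[0,0,0.008],"delta_rot":[0,0,0]}
    - {"translation":[0,0,0.022],"delta_rot":[0,0,0]}
    - {"translation":[0,0,0.038],"delta_rot":[0,0,0]}
    - {"translation":[0,0,0.054],"delta_rot":[0,0,0]}
    - {"translation":[0,0,0.068],"delta_rot":[0,0,0]}
    - {"translation":[0,0,0.08],"delta_rot":[0,0,0]}
    - {"translation":[0,0,0.089],"delta_rot":[0,0,0]}
    - {"translation":[0,0,0.094],"delta_rot":[0,0,0]}
    - {"translation":[0,0,0.095],"delta_rot":[0,0,0]}
    - {"translation":[0,0,0.095],"delta_rot":[0,0,0]}

```text
time_s: 10.6
tool_pos: [0.4914, -0.1586, 0.1249]
orientation: [0.0, 0.658, 0.753, 0.0]
force: [-0.5, 0.4, 0.1]
opening: 0.0852
finger_force: 0.0
```

apply_moves:
  series:
    - {"translation":[0,0,0],"delta_rot":[0,0,0]}
    - {"translation":[0,0,0],"delta_rot":[0,0,0]}
    - {"translation":[0,0,0],"delta_rot":[0,0,0]}
    - {"translation":[0,0,0],"delta_rot":[0,0,0]}
    - {"translation":[0,0,0],"delta_rot":[0,0,0]}
    - {"translation":[0,0,0],"delta_rot":[0,0,0]}
    - {"translation":[0,0,0],"delta_rot":[0,0,0]}
  jaw: 0.03

```text
time_s: 11.18
tool_pos: [0.4926, -0.159, 0.1262]
orientation: [0.001, 0.658, 0.753, 0.0]
force: [6.8, -0.5, 5.2]
opening: 0.0391
finger_force: 63.4
```

apply_moves:
  series:
    - {"translation":[0.002,0,0],"delta_rot":[0,0,0]}
    - {"translation":[0.006,0,0],"delta_rot":[0,0,0]}
    - {"translation":[0.01,0,0],"delta_rot":[0,0,0]}
    - {"translation":[0.014,0,0],"delta_rot":[0,0,0]}
    - {"translation":[0.018,0,0],"delta_rot":[0,0,0]}
    - {"translation":[0.022,0,0],"delta_rot":[0,0,0]}
    - {"translation":[0.026,0,0],"delta_rot":[0,0,0]}
    - {"translation":[0.03,0,0],"delta_rot":[0,0,0]}
    - {"translation":[0.034,0,0],"delta_rot":[0,0,0]}
    - {"translation":[0.037,0,0],"delta_rot":[0,0,0]}
    - {"translation":[0.04,0,0],"delta_rot":[0,0,0]}
    - {"translation":[0.04,0,0],"delta_rot":[0,0,0]}

```text
time_s: 12.18
tool_pos: [0.4871, -0.119, 0.1262]
orientation: [0.001, 0.658, 0.753, 0.0]
force: [5.4, 1.7, 6.5]
opening: 0.0389
finger_force: 63.0
```

```bash
python3 - <<'E'
from m3 import *
import mv
mv.rel(.4926,-.159,.126,7.75)
o=get_obs(); print('moved',rk(o['tool_pos']),rk(np.array([.4926,-.159,0])),o['finger_force'])
E
```

```text
at [ 0.4871 -0.119   0.1262] yaw 7.69 t 12.1833 open 0.0389 q [-0.5  -0.19 -0.42  1.34  0.    0.94] F [5.4 1.7 6.5]
trans [-40.4   0.1   0.3] mm rot [ 0.13  0.1  -0.06]
moved (np.float64(-0.028019956595663295), np.float64(-0.09308899215616691)) (np.float64(-0.027951125721879074), np.float64(-0.13344970802096087)) 62.965084319002926
```

apply_moves:
  series:
    - {"translation":[0.002,0,0],"delta_rot":[0,0,0]}
    - {"translation":[0.005,0,0],"delta_rot":[0,0,0]}
    - {"translation":[0.008,0,0],"delta_rot":[0,0,0]}
    - {"translation":[0.011,0,0],"delta_rot":[0,0,0]}
    - {"translation":[0.014,0,0],"delta_rot":[0,0,0]}
    - {"translation":[0.016,0,0],"delta_rot":[0,0,0]}
    - {"translation":[0.018,0,0],"delta_rot":[0,0,0]}
    - {"translation":[0.02,0,0],"delta_rot":[0,0,0]}
    - {"translation":[0.022,0,0],"delta_rot":[0,0,0]}
    - {"translation":[0.024,0,0],"delta_rot":[0,0,0]}
    - {"translation":[0.026,0,0],"delta_rot":[0,0,0]}
    - {"translation":[0.027,0,0],"delta_rot":[0,0,0]}

```text
time_s: 13.18
tool_pos: [0.4835, -0.0929, 0.1262]
orientation: [0.002, 0.658, 0.753, -0.0]
force: [4.5, -2.4, 4.4]
opening: 0.0387
finger_force: 62.5
```

apply_moves:
  series:
    - {"translation":[0.001,0,0],"delta_rot":[0,0,0]}
    - {"translation":[0.002,0,0],"delta_rot":[0,0,0]}
    - {"translation":[0.002,0,0],"delta_rot":[0,0,0]}
    - {"translation":[0.002,0,0],"delta_rot":[0,0,0]}

```text
time_s: 13.52
tool_pos: [0.4832, -0.0909, 0.1262]
orientation: [0.002, 0.658, 0.753, 0.0]
force: [4.8, -2.0, 5.7]
opening: 0.0386
finger_force: 62.6
```

```bash
python3 - <<'E'
from m3 import *
import mv
mv.rel(.4926,-.159,.126,7.75)
for n in ['wrist','top']:
    ci=camera_info(n); im,d=snapshot(n); cv2.imwrite(f'pics/{n}4.png',im)
    if n=='wrist': P=fcloud(ci,d)
    else:
        m=d>0; P=np.full((480,640,3),np.nan); P[m]=cloud(ci,d,m)
    rx,ry=rk(P); z=P[...,2]
    U=np.mgrid[0:480,0:640]
    s=(abs(z-.114)<.006)&(abs(rx)<.03)&(ry>-.06)&(ry<.15); h,e=np.histogram(ry[s],np.arange(-.06,.15,.004)); print(n,'row ry range',np.percentile(ry[s],[.5,99.5]))
    print(h)
cv2.imwrite('pics/t4c.png',cv2.resize(im[190:280,290:490],(800,360)))
E
```

```text
at [ 0.4832 -0.0909  0.1262] yaw 7.66 t 13.5167 open 0.0386 q [-0.45 -0.22 -0.45  1.34 -0.    0.98] F [ 4.8 -2.   5.7]
trans [-68.7   0.2   0.4] mm rot [ 0.12  0.13 -0.09]
wrist row ry range [-0.05468303  0.05421153]
[ 108  173  249    0    0  303  740  960 1106 1226 1258 1286 1243 1144
  991  678  364  784 1045 1185 1230 1272 1259 1188 1053  897  634  380
  510    9    0    0    0    0    0    0    0    0    0    0    0    0
    0    0    0    0    0    0    0    0    0    0]
top row ry range [-0.04045629  0.13739577]
[ 0  1  2  0  6 19 35 33 39 41 38 39 37 29 27 11 14 29 34 36 41 43 35 34
 34 29 17 15 25 32 37 39 39 41 37 33 31 19  4 17 30 33 38 40 38 38 38 32
 26 14  0  0]
```

View pics/wrist4.png

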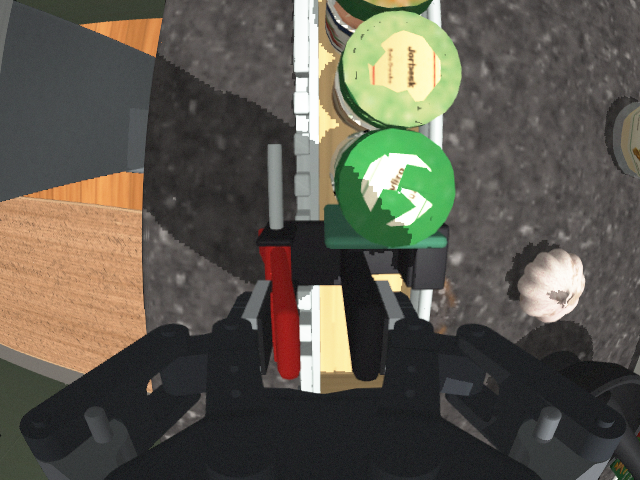

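apply_moves:
  series:
    - {"translation":[0.001,0,0],"delta_rot":[0,0,0]}
    - {"translation":[0.002,0,0],"delta_rot":[0,0,0]}
    - {"translation":[0.003,0,0],"delta_rot":[0,0,0]}
    - {"translation":[0.003,0,0],"delta_rot":[0,0,0]}

```text
time_s: 13.95
tool_pos: [0.4828, -0.0881, 0.1262]
orientation: [0.002, 0.658, 0.753, -0.0]
force: [5.8, -3.1, 4.7]
opening: 0.0387
finger_force: 62.5
```

apply_moves:
  series:
    - {"translation":[0.0005,0,0],"delta_rot":[0,0,0]}
    - {"translation":[0.001,0,0],"delta_rot":[0,0,0]}
    - {"translation":[0.001,0,0],"delta_rot":[0,0,0]}

```text
time_s: 14.2
tool_pos: [0.4828, -0.0873, 0.1262]
orientation: [0.002, 0.658, 0.753, -0.0]
force: [5.0, -3.1, 5.0]
opening: 0.0389
finger_force: 62.4
```

apply_moves:
  series:
    - {"translation":[0.0005,0,0],"delta_rot":[0,0,0]}
    - {"translation":[0.001,0,0],"delta_rot":[0,0,0]}
    - {"translation":[0.001,0,0],"delta_rot":[0,0,0]}

```text
time_s: 14.45
tool_pos: [0.4826, -0.0863, 0.1262]
orientation: [0.002, 0.658, 0.753, -0.0]
force: [4.9, -4.2, 4.2]
opening: 0.0388
finger_force: 62.4
```

apply_moves:
  series:
    - {"translation":[0.0005,0,0],"delta_rot":[0,0,0]}
    - {"translation":[0.001,0,0],"delta_rot":[0,0,0]}
    - {"translation":[0.001,0,0],"delta_rot":[0,0,0]}

```text
time_s: 14.7
tool_pos: [0.4825, -0.0854, 0.1262]
orientation: [0.002, 0.658, 0.753, -0.0]
force: [4.9, -4.4, 4.7]
opening: 0.0389
finger_force: 62.4
```

apply_moves:
  series:
    - {"translation":[0.0005,0,0],"delta_rot":[0,0,0]}
    - {"translation":[0.001,0,0],"delta_rot":[0,0,0]}
    - {"translation":[0.001,0,0],"delta_rot":[0,0,0]}

```text
time_s: 14.95
tool_pos: [0.4824, -0.0848, 0.1262]
orientation: [0.002, 0.659, 0.753, -0.001]
force: [5.6, -6.3, 4.0]
opening: 0.0385
finger_force: 62.3
```

apply_moves:
  series:
    - {"translation":[0.0005,0,0],"delta_rot":[0,0,0]}
    - {"translation":[0.001,0,0],"delta_rot":[0,0,0]}
    - {"translation":[0.001,0,0],"delta_rot":[0,0,0]}

```text
time_s: 15.2
tool_pos: [0.4824, -0.0845, 0.1262]
orientation: [0.003, 0.659, 0.752, -0.001]
force: [5.7, -11.4, 1.8]
opening: 0.0386
finger_force: 62.1
```

apply_moves:
  series:
    - {"translation":[-0.0015,0,0],"delta_rot":[0,0,0]}
    - {"translation":[-0.003,0,0],"delta_rot":[0,0,0]}
    - {"translation":[-0.004,0,0],"delta_rot":[0,0,0]}
    - {"translation":[-0.004,0,0],"delta_rot":[0,0,0]}
    - {"translation":[-0.004,0,0],"delta_rot":[0,0,0]}

```text
time_s: 15.62
tool_pos: [0.4826, -0.0866, 0.1262]
orientation: [0.001, 0.658, 0.753, 0.0]
force: [5.2, 0.3, 5.1]
opening: 0.0388
finger_force: 62.7
```

apply_moves:
  series:
    - {"translation":[-0.0005,0,0],"delta_rot":[0,0,0]}
    - {"translation":[-0.001,0,0],"delta_rot":[0,0,0]}
    - {"translation":[-0.001,0,0],"delta_rot":[0,0,0]}
    - {"translation":[-0.001,0,0],"delta_rot":[0,0,0]}

```text
time_s: 15.95
tool_pos: [0.4827, -0.0874, 0.1262]
orientation: [0.001, 0.658, 0.753, 0.0]
force: [5.0, 1.7, 6.5]
opening: 0.0387
finger_force: 62.7
```

apply_moves:
  series:
    - {"translation":[0,0,0],"delta_rot":[0,0,0]}
    - {"translation":[0,0,0],"delta_rot":[0,0,0]}
    - {"translation":[0,0,0],"delta_rot":[0,0,0]}
    - {"translation":[0,0,0],"delta_rot":[0,0,0]}
    - {"translation":[0,0,0],"delta_rot":[0,0,0]}
    - {"translation":[0,0,0],"delta_rot":[0,0,0]}
    - {"translation":[0,0,0],"delta_rot":[0,0,0]}
  jaw: 0.085

```text
time_s: 16.53
tool_pos: [0.4822, -0.0873, 0.1251]
orientation: [0.0, 0.658, 0.753, 0.0]
force: [0.9, -0.1, -1.4]
opening: 0.085
finger_force: 0.0
```

apply_moves:
  series:
    - {"translation":[0,0,-0.005],"delta_rot":[0,0,0]}
    - {"translation":[0,0,-0.015],"delta_rot":[0,0,0]}
    - {"translation":[0,0,-0.03],"delta_rot":[0,0,0]}
    - {"translation":[0,0,-0.048],"delta_rot":[0,0,0]}
    - {"translation":[0,0,-0.068],"delta_rot":[0,0,0]}
    - {"translation":[0,0,-0.088],"delta_rot":[0,0,0]}
    - {"translation":[0,0,-0.105],"delta_rot":[0,0,0]}
    - {"translation":[0,0,-0.115],"delta_rot":[0,0,0]}
    - {"translation":[0,0,-0.12],"delta_rot":[0,0,0]}
    - {"translation":[0,0,-0.12],"delta_rot":[0,0,0]}
    - {"translation":[0,0,-0.12],"delta_rot":[0,0,0]}

```text
time_s: 17.45
tool_pos: [0.4817, -0.0872, 0.2443]
orientation: [-0.0, 0.658, 0.753, 0.0]
force: [-0.3, -0.1, -0.0]
opening: 0.085
finger_force: 0.0
```

```bash
python3 - <<'E'
from m3 import *
import mv
mv.rel(.4826,-.0876,.126,7.75)
for n in ['wrist','top']:
    ci=camera_info(n); im,d=snapshot(n); cv2.imwrite(f'pics/{n}5.png',im)
    if n=='wrist': P=fcloud(ci,d)
    else:
        m=d>0; P=np.full((480,640,3),np.nan); P[m]=cloud(ci,d,m)
    rx,ry=rk(P); z=P[...,2]
    s=(z>.136)&(z<.155)&(rx>-.09)&(rx<.02)&(ry>-.12)&(ry<-.03); print(n,'grip',s.sum(),np.percentile(rx[s],[1,99]) if s.any() else 0,np.percentile(ry[s],[1,99]) if s.any() else 0)
E
```

```text
at [ 0.4817 -0.0872  0.2443] yaw 7.65 t 17.45 open 0.085 q [-0.45 -0.24 -0.25  1.56  0.    0.99] F [-0.3 -0.1 -0. ]
trans [ -0.6   0.8 118.3] mm rot [-0.02 -0.02 -0.1 ]
wrist grip 1299 [-0.0658076  -0.00976376] [-0.07341135 -0.0453953 ]
top grip 63 [-0.06262905 -0.00713513] [-0.06772171 -0.04860197]
```

View pics/wrist5.png

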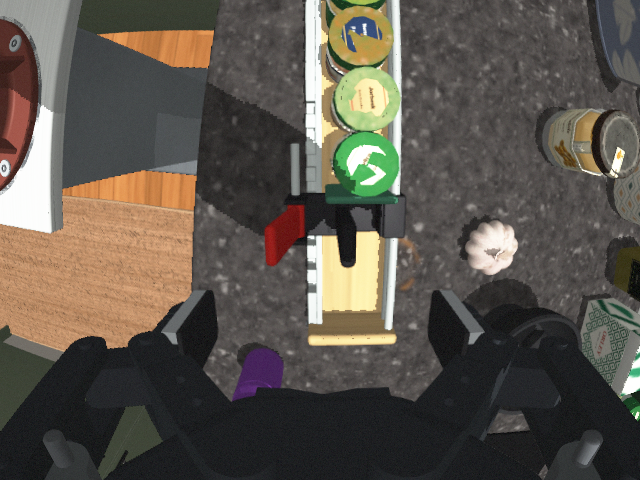

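```bash
python3 -c "
from plant import hand_in; print(hand_in())"
```

```text
the job is handed in; nothing more can be done
None
```

The stray jar stands upright in the rack between the last jar and the stop. The stop slid 72 mm to the 0.084 notch, the lever has sprung back to its let-go width (tooth locked), and the job is handed in after about 17.6 s of robot time.

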